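# Shut the guard and set the front gap of an ointment mill

## Task

The ointment mill has been cleaned and its front roll gap must be set again. Press the hinged roll guard down until its catches snap and hold it shut by themselves; then turn the front gap screw (the front one of the two winged thumbscrews on the right-hand housing) clockwise until it seats and back it off a quarter turn. Finish while still gripping that screw by its wing, so that it cannot drift when the lock nut is tightened, and leave the rear screw and the things around the mill as they are.

Things in the scene. Friction and masses are not known exactly. Their poses are not given: they have to be found in the camera images.
- mill: Three-roll ointment mill fixed to the worktop: white housings (tops 128 mm above the worktop) and three white rolls on a steel bed plate 190 mm deep, 330 mm wide; sloping steel discharge apron at its front. Origin on the worktop under the middle of the rolls; x axis from its front (apron) to its back, y to its left, z up. It may stand turned by up to 0.3 rad
- guard (a joint): Roll guard, clear panel in a steel frame, hinged along the back. Value = angle open, rad: 0 shut (panel level), 0.3 to 0.65 at the start; a stiff hinge keeps it at any angle. Below about 0.08 rad two sprung roller catches resist with some 5 to 10 N at the front edge; at about 0.03 they snap over, pull it to 0 against a firm stop and hold it there by themselves
- guard_hinge (a point): Middle of the guard's hinge line, at the back of the mill, 132 mm above the worktop. The hinge line runs along the y axis of mill; the panel is 170 mm from there to its front edge and 164 mm wide
- guard_press (a point): Middle of the top face of the black press bar on the guard's front edge (bar 18 mm deep, 70 mm wide, 12 mm high): the place to push down. It lies 158 mm from the hinge line towards the front and 19 mm above it, square to the panel, and moves with the guard: 151 mm above the worktop when shut
- front_gap_screw (a joint): Front gap screw: the front one of two alike upright thumbscrews 95 mm apart on the right-hand housing. Rad, counter-clockwise from above: 0 = seated (hard stop), grows as it is backed off; 0.5 to 1.15 at the start. Clockwise tightens. Friction 0.06 N m; stays where left; does not rise or sink. Forced on past the stop, fingers slip on the wing
- front_screw_grip (a point): Grip point of the front gap screw: on its axis, 171 mm above the worktop. Its black wing is a flat bar 44 mm long, 12 mm thick, from 157 to 183 mm above the worktop; the point's x axis runs along the wing and turns with it, y across its thickness (the way to squeeze), z up. The lock nut below (25 mm across) tops out at 145 mm
- rear_screw_end (a point): Point on one end of the wing of the rear gap screw, 20 mm from that screw's axis, 171 mm above the worktop. This second, alike thumbscrew is to be left as it is set
- weigh_boat: open white weighing boat, 70x70x15 mm, on the worktop under the lip of the apron; a bystander, origin at its underside
- salve_jar: white jar with a black lid, 60 mm across, 41 mm high, on the worktop to the right of the mill; a bystander, origin at its underside
- vial_0: small white-capped vial, 22 mm across, 45 mm high, on the worktop to the right of the mill; a bystander, origin at its underside
- timer: white bench timer, 58x64x21 mm, to the left; a bystander, origin at its underside
- tube_rack: white rack of capped tubes, 62x220x112 mm, left of the mill; a bystander, origin at its underside
- marker_pen: felt marker, 128 mm long, lying near the front right; a bystander, origin at its underside

How it is judged:
By the outcome, as a careful person would: the job done as asked, in the order asked, and still so for the second after the job is handed in, while the arm keeps its last pose, push and grip.
It also fails if it takes over 58 s, if anything falls off the work surface, if the arm or the gripper's body presses on something with over 40 N, if the wrist force passes 120 N, or if a joint passes its speed limit or range.

## Robot

A 6-joint arm with a two-finger parallel gripper is mounted at the origin on a cart in front of the work surface, level with it; the furniture and walls round the work are solid. World frame = base frame: x ahead of the robot, y to its left, z up, the work surface at z = 0. Lengths are in m, angles in degrees, forces in N, time in s.
With the tool pointing down it reaches from about 0.25 to 0.725 m from the base axis. Payload 9.7 kg.
Tool frame: the origin (TCP) lies at the very end of the fingers, on their centre line; the grasp point (between the pads) lies 19 mm behind it; z points along the fingers, y is the line along which they close (so a half turn about z gives the same grasp; the last joint's range is limited). The gripper opens to 85 mm and grips with 20 to 120 N. Pads are 22 mm wide; open, the fingers measure 114 mm over their backs; the gripper's body (76 mm by 85 mm) begins 54 mm behind the grasp point. The pads swing forward as they close: fully open they stand 13 mm farther back than shut.
Start: joints at [70.875, 4.979, 10.078, 95.1, 0, 90], TCP at [0.18, 0.52, 0.205] pointing down, gripper open.
Joint ranges: [-179.16, 179.16], [-48.56, 103.87], [-65.8, 70.77], [-126.05, 130.52], [-82.76, 87.17], [-180, 180]. Speed limits (degrees/s): [127.2, 127.2, 147.25, 180, 180, 180].

## Interface

Orientations are given as [roll, pitch, yaw] about the fixed x, y, z axes, in that order (R = Rz(yaw) Ry(pitch) Rx(roll)).
In Python, from workcell import bot, viewer, finder gives the robot as it stands. The module is installed in compiled form; this text tells all that it offers.
- The arm moves only by the shell command python3 -m inch 'ROWS' [FORCE]. ROWS is JSON, a list that holds one entry, the list of rows, each a list of 7 numbers: the opening in per cent of the stroke, from 0 (shut) to 100 (fully open), then the shift along the tool's x, y, z in mm, then the turn, a rotation vector about the tool's x, y, z in degrees. In form: [[[grip, tx, ty, tz, ax, ay, az], ...]]. A call has 1 to 8 rows; each row shifts and turns the commanded pose from where the row before left it, along the tool's axes as they then stand; what a row does not reach is not made up. A row lasts 1/8 s, in which the tool goes at most 62.5 mm and 10.7 degrees, less where a joint would pass 70% of its speed; a pose out of reach is approached as far as the arm can. A call with a gripper value outside its range is refused whole. The fingers move at their own pace and stop on an object; FORCE is the grip in N (left out, the last holds). Time passes only in rows, so rows that do not move let the fingers close. It gives the time, the measured TCP pose, the force, the opening and the grip force at its end, in the units of the state.
- bot.get_obs(): the state, without advancing time (a new reading comes with each control period).
- viewer.camera(name): name is "scene" or "top"; returns a dict with "pixels" (400x640x3 uint8, red, green, blue), "vfov" (degrees; the focal length in pixels is half the picture's height over the tangent of half this angle, whatever the lens; pixels are square), "cx", "cy" (the principal point, pixels), "R" (3x3) and "t" (3): a world point X has camera coordinates R X + t. Camera axes: x right, y down, z forward; pixel columns grow to the right and rows downward; lengths in m; the calibration is good to about 2 mm. A picture is of the moment at which its call begins. There is no depth.
- bot.job_done(): hands the job in; it is judged then, once.
Trained networks look in the newest picture that a camera, given by its name, has taken for a name from the list of things; names that differ only in an ending like _2 or _b are one class to them, and where a whole thing is asked for, a point or a joint stands for the part that bears it (a point fixed in the world has none). Each returns a list of dicts, best first, with "conf" (0 to 1); they miss things now and then, are a little off and sometimes report something else, mostly with a low value. They report only what shows in the picture. A call takes as long as a camera call.
- finder.outline_of(camera, thing): "pixels" (400x640 bool, what is visible of it) and "extent" ([centre column, centre row, width, height] in pixels, round what is visible of it).
- finder.mark_of(camera, thing): "position" ([column, row] in pixels: a listed point, or the origin of a listed thing).
The state is a dict: "time": time; "q": joint angles; "qd": joint speeds; "joint_efforts": joint torques, N m; "ee_pos": TCP position; "tcp_rot": TCP orientation; "wrist_force": force on the tool from outside, world axes, zero at the start; "torque": the same for the moment, N m; "opening": finger opening in m; "grasp_force": force on a finger pad.
Only numpy, scipy, OpenCV 4.12 (cv2) and the standard library are available. Lean on these libraries where they do the work, as an engineer would, in place of code of your own. Each camera call takes 0.05 s, during which the arm holds its last target. There are 200 camera calls.

## Working session

There is one attempt and no reset: what is moved stays moved. The work goes in short steps, Python scripts to look and compute and a shell command to move; the robot and the scene stay as the last step left them, time stands still between calls to the robot, and variables do not carry over. Pictures are saved under pics/ and viewed, at most 10 in all, crops included, and the job is handed in when it is done.

```bash
mkdir -p pics
cat > h.py <<'E'
import numpy as np, cv2
from workcell import bot, viewer, finder
def cam(n):
    c=viewer.camera(n); c['f']=200/np.tan(np.radians(c['vfov'])/2); c['R']=np.array(c['R']);c['t']=np.array(c['t']); return c
def ray(c,p):
    d=np.array([(p[0]-c['cx'])/c['f'],(p[1]-c['cy'])/c['f'],1.]); return -c['R'].T@c['t'], c['R'].T@d
def atz(c,p,z):
    o,d=ray(c,p); return o+d*(z-o[2])/d[2]
def proj(c,X):
    v=c['R']@np.array(X)+c['t']; return c['f']*v[:2]/v[2]+[c['cx'],c['cy']]
def tri(cs,ps):
    A=np.zeros((3,3));b=np.zeros(3)
    for c,p in zip(cs,ps):
        o,d=ray(c,p); d/=np.linalg.norm(d); M=np.eye(3)-np.outer(d,d); A+=M;b+=M@o
    return np.linalg.solve(A,b)
def save(c,n,crop=None,s=1):
    im=c['pixels'][:,:,::-1]
    if crop: im=im[crop[1]:crop[3],crop[0]:crop[2]]
    cv2.imwrite('pics/'+n,cv2.resize(im,None,fx=s,fy=s,interpolation=cv2.INTER_CUBIC))
E
python3 - <<'E'
from h import *
C={n:cam(n) for n in('scene','top')}
for n,c in C.items(): save(c,n+'0.png'); print(n,c['f'],np.round(-c['R'].T@c['t'],3))
Z=dict(mill=0,guard_hinge=.132,guard_press=None,front_screw_grip=.171,rear_screw_end=.171)
for k,z in Z.items():
    P={}
    for n,c in C.items():
        r=finder.mark_of(n,k)
        for d in r[:2]: print(k,n,round(d['conf'],2),np.round(d['position'],1), None if z is None else np.round(atz(c,d['position'],z),4))
        if r:P[n]=r[0]['position']
    if len(P)==2: print('  tri',np.round(tri([C[n] for n in P],list(P.values())),4))
o=bot.get_obs();print(o['ee_pos'],o['tcp_rot'],o['opening'],o['time'])
E
```

```text
scene 391.40811656768227 [ 0.093 -0.735  1.104]
top 477.3270638180648 [ 0.235 -0.023  1.69 ]
mill scene 0.56 [324.2 207.4] [ 0.5879 -0.0015  0.    ]
mill top 0.62 [314.1 188.3] [ 0.595  -0.0213  0.    ]
  tri [ 0.5834 -0.0192  0.0247]
guard_hinge scene 0.74 [350.3 181.1] [ 0.665  -0.0448  0.132 ]
guard_hinge top 0.66 [318.1 159.8] [ 0.665  -0.0368  0.132 ]
  tri [ 0.6692 -0.0375  0.1222]
guard_press scene 0.58 [309.9 174. ] None
guard_press scene 0.3 [339.9 259. ] None
guard_press top 0.9 [310.8 196. ] None
  tri [ 0.5256 -0.0113  0.2193]
front_screw_grip scene 0.44 [325.9 211.9] [ 0.5057 -0.1324  0.171 ]
front_screw_grip top 0.4 [345.6 199.3] [ 0.5202 -0.1228  0.171 ]
  tri [ 0.5185 -0.1222  0.1536]
rear_screw_end scene 0.63 [363.1 197.3] [ 0.6341 -0.1499  0.171 ]
rear_screw_end top 0.52 [349.4 165. ] [ 0.6345 -0.1389  0.171 ]
  tri [ 0.6401 -0.1408  0.1572]
[0.18021033 0.5196429  0.20468509] [1.79999256e+02 1.24530825e-04 1.60874645e+02] 0.08533461528445234 0.6
```

View pics/scene0.png

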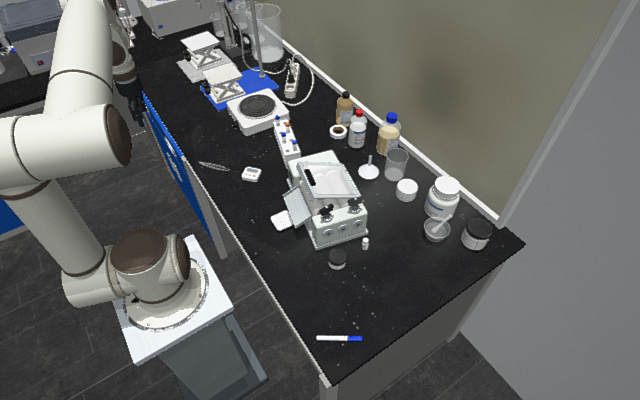

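View pics/top0.png

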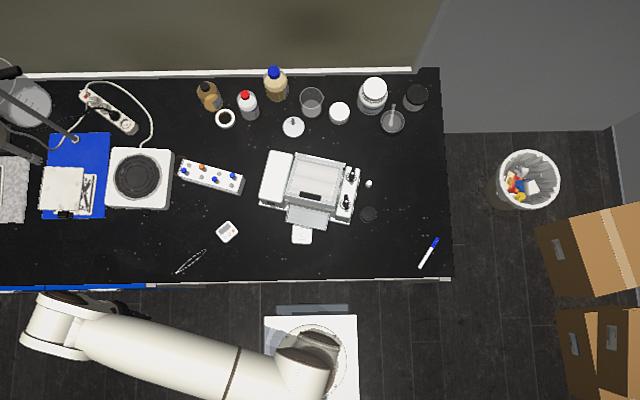

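Run:
```python
from h import *
C={n:cam(n) for n in('scene','top')}
a=cv2.imread('pics/scene0.png')[150:270,260:420]; b=cv2.imread('pics/top0.png')[140:240,260:393]
cv2.imwrite('pics/crop.png',np.vstack([cv2.resize(a,(400,300),interpolation=2),cv2.resize(b,(400,300),interpolation=2)]))
for k in('front_gap_screw','rear_screw_end','guard'):
  for n,c in C.items():
    for d in finder.outline_of(n,k)[:3]:
        print(k,n,round(d['conf'],2),np.round(d['extent'],1),np.round(atz(c,d['extent'][:2],.171),4))
```

```text
rear_screw_end scene 0.42 [357.2 202.4  14.1  11.4] [ 0.6064 -0.1559  0.171 ]
rear_screw_end top 0.51 [351.  173.6   6.8  16. ] [ 0.6054 -0.1431  0.171 ]
guard scene 0.79 [327.9 182.   61.5  40.6] [ 0.58   -0.0349  0.171 ]
guard top 0.91 [313.  180.6  57.3  54.8] [ 0.5843 -0.0184  0.171 ]
guard top 0.72 [310.5 190.6 102.7  80.4] [ 0.5512 -0.0096  0.171 ]
```

View pics/crop.png

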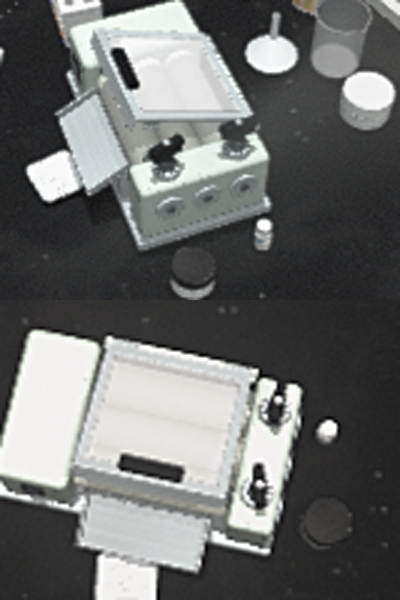

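The scene and top pictures agree. The mill is turned about -0.2 rad, and the guard is about 0.45 rad open with its press bar near top (311,196). The front screw is near top (346,200) and scene (326,212); the rear one is near top (352,174). Next I measure the wings closely.

Run:
```python
from h import *
C={n:cam(n) for n in('scene','top')}
W={'scene':(308,190,372,230),'top':(330,160,365,215)}
ims=[]
for n,c in C.items():
    x0,y0,x1,y1=W[n]; g=cv2.cvtColor(c['pixels'],cv2.COLOR_RGB2GRAY)
    m=np.zeros_like(g); m[y0:y1,x0:x1]=(g[y0:y1,x0:x1]<70)
    N,L,S,Q=cv2.connectedComponentsWithStats(m)
    for i in range(1,N):
        if 12<S[i,4]<250:
            ys,xs=np.where(L==i); w,v=np.linalg.eigh(np.cov(xs,ys)); print(n,S[i],np.round(Q[i],1),np.round(np.sqrt(w),1),np.round(v[:,1],2),np.round(atz(c,Q[i],.171),4))
    im=cv2.resize(c['pixels'][y0:y1,x0:x1,::-1],None,fx=10,fy=10,interpolation=cv2.INTER_CUBIC)
    ims.append(im)
h=550;a=np.zeros((h,990,3),np.uint8);a[:400,:640]=ims[0];a[:550,640:990]=ims[1];cv2.imwrite('pics/wings.png',cv2.resize(a,None,fx=.8,fy=.8))
c=C['top']
for r in finder.mark_of('top','guard_press')[:1]: print(r)
d=finder.outline_of('top','guard')[0]; ys,xs=np.where(d['pixels']); print(cv2.minAreaRect(np.c_[xs,ys].astype(np.float32)))
d=finder.outline_of('top','mill')[0]; ys,xs=np.where(d['pixels']); print(cv2.minAreaRect(np.c_[xs,ys].astype(np.float32)))
```

```text
scene [319 204  15  15 106] [326.  210.7] [2.5 4.1] [-0.74  0.67] [ 0.5084 -0.1288  0.171 ]
top [349 173   5   9  33] [350.8 177.5] [1.3 2.2] [-0.04  1.  ] [ 0.5924 -0.142   0.171 ]
top [343 195   6  15  47] [345.4 202.2] [1.2 4.1] [0.05 1.  ] [ 0.5105 -0.1218  0.171 ]
{'position': [307.4, 195.6], 'conf': 0.61}
((313.31768798828125, 181.0706024169922), (52.49717330932617, 47.073917388916016), 12.528807640075684)
((308.41180419921875, 190.14706420898438), (96.7509994506836, 71.69552612304688), 12.528807640075684)
```

View pics/wings.png

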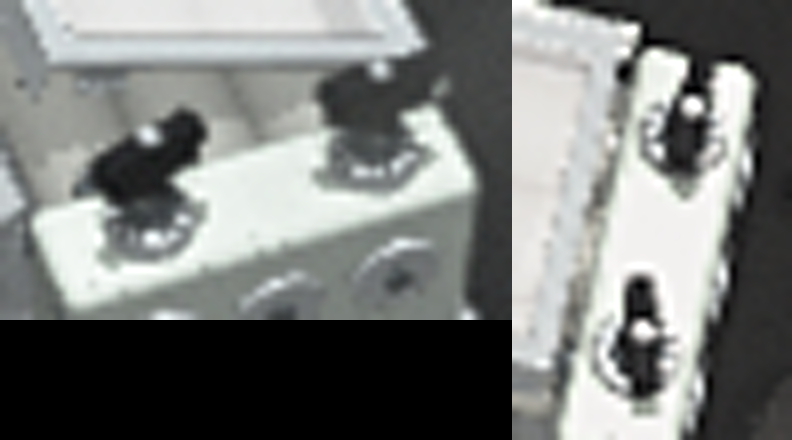

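The crop shows both wings running nearly along world x, with white dots on the screw axes. In the top view the dots are at about (346.4,201.2) for the front and (352.5,173) for the rear. In the scene view they are at (326.5,206.6) and (355.5,198.8).

Run:
```python
from h import *
s,t=cam('scene'),cam('top')
F=tri([s,t],[(326.5,206.6),(346.4,201.2)]);R=tri([s,t],[(355.5,198.8),(352.5,173.)])
d=R-F;print(F,R,np.linalg.norm(d[:2]),np.degrees(np.arctan2(d[1],d[0])))
for z in(.183,.187):print(z,[atz(c,p,z)[:2].round(4) for c,p in((t,(346.4,201.2)),(s,(326.5,206.6)),(t,(352.5,173)),(s,(355.5,198.8)))])
def ang(c,a,b):
    v=atz(c,b,.18)-atz(c,a,.18);return np.degrees(np.arctan2(v[1],v[0])),np.linalg.norm(v)
print('wing',ang(t,(346.6,209.4),(345.6,195.)),ang(s,(319.5,211.),(333,206)))
o=np.array([313.3,181.]);print('mill yaw',ang(t,o,o+10*np.array([np.sin(np.radians(12.53)),-np.cos(np.radians(12.53))])))
for p in [(310.8,196),(307.4,195.6)]:print(atz(t,p,.215))
```

```text
[ 0.51227845 -0.12458088  0.18358769] [ 0.60524327 -0.14745166  0.18056355] 0.09573677516974433 -13.821174121744082
0.183 [array([ 0.5117, -0.1243]), array([ 0.5133, -0.1244]), array([ 0.6044, -0.1471]), array([ 0.6042, -0.1491])]
0.187 [array([ 0.5109, -0.1241]), array([ 0.5115, -0.127 ]), array([ 0.6034, -0.1468]), array([ 0.602 , -0.1516])]
wing (np.float64(2.089279110695126), np.float64(0.04713070569069218)) (np.float64(-8.926051544560716), np.float64(0.045100599918571876))
mill yaw (np.float64(-13.283610682507542), np.float64(0.03334827279081955))
[ 0.52462056 -0.01066292  0.215     ]
[5.26114443e-01 1.75889810e-05 2.15000000e-01]
```

```bash
python3 -m inch '[[[0,0,0,-48,0,0,0],[0,0,0,-48,0,0,0],[0,-45,-34,0,0,0,0],[0,-45,-34,0,0,0,0],[0,-45,-34,0,0,0,0],[0,-45,-34,0,0,0,0],[0,-45,-34,0,0,0,0],[0,-45,-34,0,0,0,-5]]]' 40; python3 -c "
from h import *
print(bot.get_obs()['q'])"
```

```text
time: 2.35
ee_pos: [0.3691, 0.2368, 0.3009]
tcp_rot: [180.0, 0.0, 166.0]
wrist_force: [1.3, 0.8, 0.2]
opening: -0.0005
grasp_force: 0.0
[ 3.26821505e+01 -6.80811453e+00  9.42048154e+00  1.06185551e+02
 -2.14820809e-04  4.67011334e+01]
```

```bash
python3 -m inch '[[[0,-42,-39,0,0,0,0],[0,-42,-39,0,0,0,0],[0,-42,-39,0,0,0,0],[0,-42,-39,0,0,0,0],[0,-44,-42,0,0,0,0],[0,0,0,20,0,0,0],[0,0,0,20,0,0,0],[0,0,0,10,0,0,0]]]'
python3 - <<'E'
from h import *
s,t=cam('scene'),cam('top')
a=s['pixels'][120:270,230:430];b=t['pixels'][130:250,240:400]
cv2.imwrite('pics/p1.png',np.hstack([cv2.resize(a,(400,300),interpolation=2),cv2.resize(b,(400,300),interpolation=2)])[:,:,::-1])
for n,c in(('scene',s),('top',t)):
    for r in finder.mark_of(n,'guard_press')[:2]:print(n,r)
o=bot.get_obs();print(o['ee_pos'],proj(s,o['ee_pos']),proj(t,o['ee_pos']))
E
```

```text
time: 3.35
ee_pos: [0.5255, -0.0055, 0.2496]
tcp_rot: [-180.0, -0.1, 165.9]
wrist_force: [-0.5, 0.4, -0.3]
opening: -0.0001
grasp_force: 0.0
scene {'position': [308.4, 174.8], 'conf': 0.8}
scene {'position': [347.7, 187.6], 'conf': 0.64}
[ 0.52572563 -0.0051007   0.25137444] [307.9080159  165.73017113] [308.84662892 193.40157275]
```

View pics/p1.png

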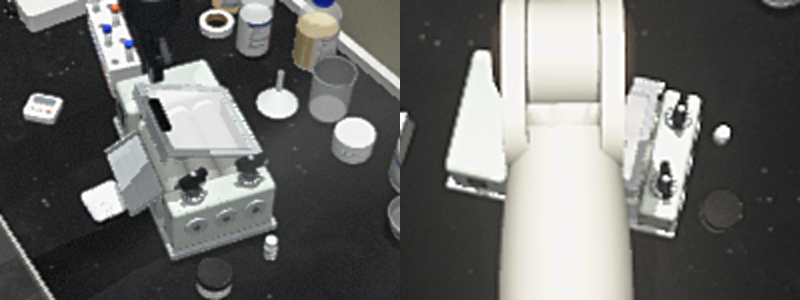

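```bash
python3 -m inch '[[[0,0,0,12,0,0,0],[0,0,0,10,0,0,0],[0,0,0,8,0,0,0],[0,3,0,7,0,0,0],[0,4,0,7,0,0,0],[0,0,0,0,0,0,0]]]'; python3 -m inch '[[[0,3,0,7,0,0,0],[0,3,0,7,0,0,0],[0,3,0,8,0,0,0],[0,2,0,8,0,0,0],[0,2,0,8,0,0,0],[0,0,0,0,0,0,0]]]'
```

```text
time: 4.3
ee_pos: [0.5184, -0.0035, 0.2063]
tcp_rot: [-180.0, -0.0, 165.9]
wrist_force: [1.2, -0.5, 0.5]
opening: 0.0
grasp_force: 0.0
time: 5.05
ee_pos: [0.5053, -0.0003, 0.1677]
tcp_rot: [-180.0, -0.1, 165.9]
wrist_force: [-3.8, 1.4, -0.8]
opening: 0.0002
grasp_force: 1.7
```

Run:
```python
from h import *
s=cam('scene'); save(s,'p2.png',(270,130,370,230),6)
for r in finder.mark_of('scene','guard_press')[:2]:print(r['position'],r['conf'])
o=bot.get_obs();print(o['ee_pos'],o['wrist_force'],proj(s,o['ee_pos']))
```

```text
[311.4, 174.8] 0.89
[ 5.05711788e-01 -3.15822035e-04  1.68380911e-01] [-4.65744034  0.36011495 -0.6310095 ] [302.72733222 185.6113147 ]
```

View pics/p2.png

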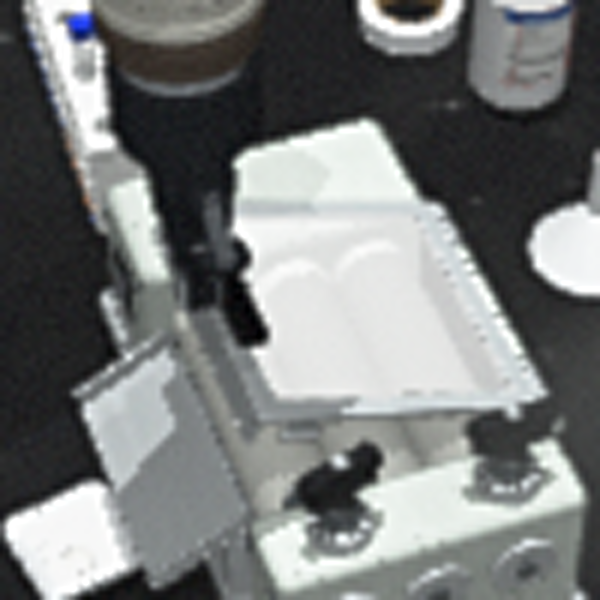

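The picture shows the finger went down just in front of the bar without moving the guard. I'll fit the guard angle and hinge position.

Run:
```python
from h import *
from scipy.optimize import least_squares
s,t=cam('scene'),cam('top'); y=np.radians(-13.5); ex=np.array([np.cos(y),np.sin(y),0]);ez=np.array([0,0,1.])
def press(p,th): return np.array([p[0],p[1],.132])-ex*(.158*np.cos(th)-.019*np.sin(th))+ez*(.158*np.sin(th)+.019*np.cos(th))
obs=[(s,(309.6,174.5)),(t,(309.6,195.8))]; hin=[(s,(350.3,181.1)),(t,(318.1,159.8))]
def r(v): return np.concatenate([proj(c,press(v,v[2]))-p for c,p in obs]+[proj(c,[v[0],v[1],.132])-p for c,p in hin])
f=least_squares(r,[.667,-.037,.4],loss='soft_l1');print(f.x,f.fun.round(1),press(f.x,f.x[2]),press(f.x,0))
```

```text
[ 0.66462505 -0.0392209   0.38515446] [-0.   0.6 -0.1 -0.8 -1.1 -0.9  0.7  0.1] [ 0.52918691 -0.00670508  0.20896903] [ 0.5109906  -0.00233653  0.151     ]
```

```bash
python3 -m inch '[[[0,8,0,0,0,0,0],[0,0,0,-20,0,0,0],[0,0,0,-20,0,0,0],[0,0,0,-20,0,0,0],[0,-20,0,0,0,0,0],[0,-17,0,0,0,0,0],[0,0,0,8,0,0,0],[0,0,0,0,0,0,0]]]'; python3 -m inch '[[[0,0,0,5,0,0,0],[0,0,0,5,0,0,0],[0,1,0,4,0,0,0],[0,2,0,4,0,0,0]]]'
```

```text
time: 6.25
ee_pos: [0.5338, -0.0074, 0.22]
tcp_rot: [-180.0, -0.1, 165.9]
wrist_force: [-1.1, 0.3, 0.0]
opening: -0.0
grasp_force: 0.0
time: 6.75
ee_pos: [0.5314, -0.0067, 0.2024]
tcp_rot: [-180.0, -0.0, 165.9]
wrist_force: [0.0, -0.7, 1.0]
opening: -0.0
grasp_force: 0.0
```

```bash
python3 -m inch '[[[0,1,0,3,0,0,0],[0,1,0,3,0,0,0],[0,1,0,3,0,0,0],[0,0,0,0,0,0,0]]]'
python3 - <<'E'
from h import *
s=cam('scene'); save(s,'p3.png',(270,130,370,230),6)
for r in finder.mark_of('scene','guard_press')[:2]:print(r['position'],r['conf'])
o=bot.get_obs();print(o['ee_pos'],o['wrist_force'],proj(s,o['ee_pos']))
E
```

```text
time: 7.25
ee_pos: [0.5285, -0.006, 0.1935]
tcp_rot: [-180.0, -0.0, 165.9]
wrist_force: [-0.5, 0.8, -0.3]
opening: 0.0
grasp_force: 0.0
[310.0, 176.9] 0.71
[ 0.52866801 -0.00604141  0.19374739] [ 0.24716539 -0.07459376 -0.30996403] [309.45825648 178.35401677]
```

View pics/p3.png

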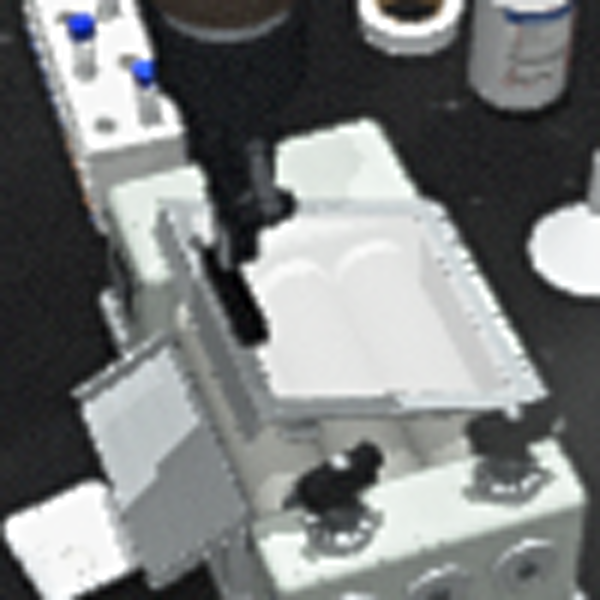

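The finger projects at (309.5,178.4), right over the bar's middle at crop (236,293), but it isn't touching yet. I'll keep going down.

```bash
python3 -m inch '[[[0,0,0,3,0,0,0],[0,0,0,3,0,0,0],[0,1,0,3,0,0,0],[0,0,0,0,0,0,0]]]'; python3 -m inch '[[[0,1,0,3,0,0,0],[0,1,0,3,0,0,0],[0,1,0,3,0,0,0],[0,0,0,0,0,0,0]]]';  python3 - <<'E'
from h import *
s=cam('scene'); save(s,'p4.png',(270,130,370,230),6)
for r in finder.mark_of('scene','guard_press')[:2]:print(r['position'],r['conf'])
o=bot.get_obs();print(o['ee_pos'],o['wrist_force'],proj(s,o['ee_pos']))
E
```

```text
time: 7.85
ee_pos: [0.5274, -0.0058, 0.1844]
tcp_rot: [-180.0, -0.0, 165.9]
wrist_force: [0.0, 0.5, 0.6]
opening: -0.0
grasp_force: 0.0
time: 8.35
ee_pos: [0.5246, -0.0051, 0.1754]
tcp_rot: [-180.0, -0.0, 165.9]
wrist_force: [0.0, -0.5, 0.6]
opening: 0.0
grasp_force: 0.0
[310.6, 178.2] 0.65
[ 0.52476417 -0.00507582  0.17571579] [-0.75983333  0.18515862 -0.6367609 ] [308.44457853 182.50676072]
```

View pics/p4.png

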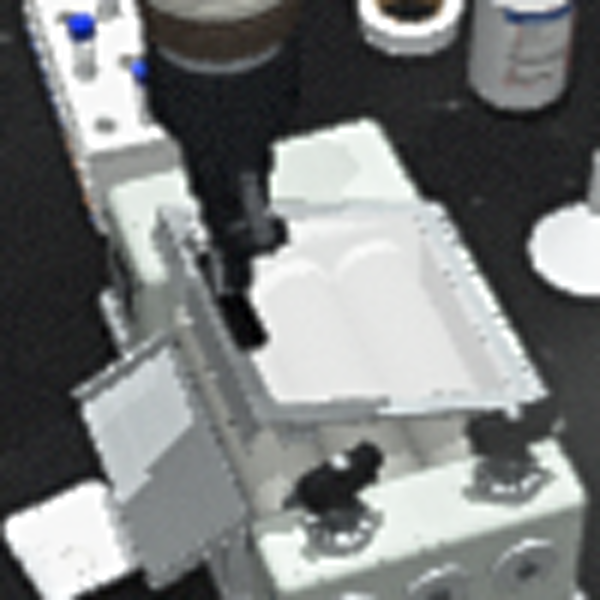

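```bash
python3 -m inch '[[[0,0,0,3,0,0,0],[0,1,0,3,0,0,0],[0,0,0,3,0,0,0],[0,0,0,0,0,0,0]]]';  python3 - <<'E'
from h import *
s=cam('scene')
for r in finder.mark_of('scene','guard_press')[:2]:print(r['position'],r['conf'])
o=bot.get_obs();print(o['ee_pos'],o['wrist_force'],proj(s,o['ee_pos']))
a=cv2.imread('pics/p3.png');b=cv2.imread('pics/p4.png')
c=cv2.resize(s['pixels'][130:230,270:370,::-1],(600,600),interpolation=2)
cv2.imwrite('pics/p5.png',np.hstack([cv2.resize(i[190:440,120:340],(266,302)) for i in(a,b,c)]))
E
```

```text
time: 8.95
ee_pos: [0.5236, -0.0048, 0.1663]
tcp_rot: [-180.0, -0.0, 165.9]
wrist_force: [0.9, -0.1, 0.1]
opening: -0.0004
grasp_force: 0.0
[309.5, 182.9] 0.79
[ 0.5237726  -0.0048148   0.16666076] [-0.10438471 -0.1989167  -0.19176309] [308.23367265 184.47708599]
```

View pics/p5.png

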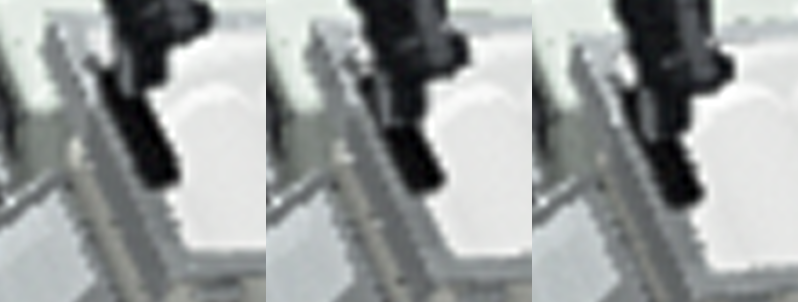

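The three crops show the guard going down with the finger: the bar's near end drops from row 185 to 205. The hinge friction is simply very low. I'll go on to the catches.

```bash
python3 -m inch '[[[0,1,0,3,0,0,0],[0,0,0,3,0,0,0],[0,0,0,2,0,0,0],[0,0,0,0,0,0,0]]]'; python3 -m inch '[[[0,1,0,2,0,0,0],[0,0,0,2,0,0,0],[0,0,0,2,0,0,0],[0,0,0,0,0,0,0]]]'
python3 - <<'E'
from h import *
s=cam('scene')
for r in finder.mark_of('scene','guard_press')[:1]:print(r['position'],r['conf'])
for z in (.151,):print(proj(s,[.511,-.0023,z]))
E
```

```text
time: 9.55
ee_pos: [0.5227, -0.0046, 0.1585]
tcp_rot: [-180.0, -0.0, 165.9]
wrist_force: [0.1, 0.1, 0.7]
opening: 0.0001
grasp_force: 0.0
time: 10.05
ee_pos: [0.5218, -0.0044, 0.1525]
tcp_rot: [-180.0, -0.0, 165.9]
wrist_force: [0.4, -0.1, 0.6]
opening: -0.0002
grasp_force: 0.0
[305.0, 182.5] 0.75
[304.66486179 188.87790816]
```

```bash
python3 -m inch '[[[0,1,0,3,0,0,0],[0,0,0,3,0,0,0],[0,0,0,0,0,0,0]]]'; python3 -m inch '[[[0,0,0,3,0,0,0],[0,0,0,2,0,0,0],[0,0,0,0,0,0,0]]]'
python3 - <<'E'
from h import *
s=cam('scene')
for r in finder.mark_of('scene','guard_press')[:1]:print(r['position'],r['conf'])
x0,y0,x1,y1=290,160,325,205
a=s['pixels'][y0:y1,x0:x1].mean(2)
print('\n'.join(''.join('#' if v<45 else '+' if v<90 else '-' if v<150 else '.' for v in r) for r in a))
E
```

```text
time: 10.52
ee_pos: [0.5207, -0.0041, 0.1463]
tcp_rot: [-180.0, -0.0, 165.9]
wrist_force: [0.4, -1.2, 0.5]
opening: 0.0002
grasp_force: 0.0
time: 10.9
ee_pos: [0.5208, -0.0041, 0.1415]
tcp_rot: [-180.0, -0.0, 165.9]
wrist_force: [0.4, -0.5, 0.8]
opening: 0.0003
grasp_force: 0.0
[307.8, 185.6] 0.76
......-##################+.........
.......-+###############+..........
.........+##############-..........
..........+#############-..........
..........+#############-..........
..........+#############-..........
..........-#############-..........
..........-########+++#+...........
..........-########+++#+...........
-..........+#######+++#+...........
-..........-#######+++++...........
-...........-######+++++...........
+-..........-#######++++...........
+-..........-#######+++............
#--..-......-#######+++--..........
#+-..-.......-####++++++#+.........
++-----.......+##+++#++++#+........
+#++---...-...+######++++#+........
+#+-----.--...+######++++#+........
+#------..-+++########+++-.........
+#------..-+##++#####+--...........
+#-------.-+##+-+###+..............
-++------..-##+-+###+..............
-++------..-##+-+####..............
------------+#+-+###+..............
.-----------+##-+##--..............
.----.-------##+##+................
----.--------+#####-...............
--.-------+---#####+...............
-.----.-------+#####-..............
----...--------#####-..............
---....--------+#####-.............
--......--------#####-.............
........--------+####+.............
.........-------+####-.............
.........--------+++-..............
..........----------...............
..........-----+----...............
...........---------...............
...........----------..............
..........-----------..............
.........-------------.............
.........-------+-----.............
........--------------..........---
.......-------------.---...--------
```

Run:
```python
from h import *
s=cam('scene'); y=np.radians(-13.5); ex=np.array([np.cos(y),np.sin(y),0]);ey=np.array([-np.sin(y),np.cos(y),0]);ez=np.array([0,0,1.])
H=np.array([.6646,-.0392,.132])
def P(th,r,w,h): return proj(s,H-ex*(r*np.cos(th)-h*np.sin(th))+ez*(r*np.sin(th)+h*np.cos(th))+ey*w).round(1)
for th in(0,.05,.1,.15,.2,.25,.3,.4):print(th,'bar R end front/back',P(th,.167,-.035,.019),P(th,.149,-.035,.019),'L',P(th,.167,.035,.019),P(th,.149,.035,.019),'panel FR corner',P(th,.17,-.082,.006))
o=bot.get_obs();print(proj(s,o['ee_pos']))
s0=cv2.imread('pics/scene0.png')
for im in(s0,s['pixels']):
    a=im[190:215,300:330].mean(2)
    print('\n'.join(''.join('#' if v<45 else '+' if v<90 else '-' if v<150 else '=' if v<190 else '.' for v in r) for r in a));print()
```

```text
0 bar R end front/back [305.5 197.3] [310.9 195.8] L [298.7 182.2] [303.8 180.7] panel FR corner [309.6 211. ]
0.05 bar R end front/back [305.8 195.5] [311.1 194.2] L [298.9 180.4] [304.1 179.1] panel FR corner [309.7 209.2]
0.1 bar R end front/back [306.1 193.7] [311.5 192.6] L [299.2 178.5] [304.4 177.5] panel FR corner [309.9 207.5]
0.15 bar R end front/back [306.6 191.9] [312.  190.9] L [299.6 176.7] [304.8 175.8] panel FR corner [310.2 205.6]
0.2 bar R end front/back [307.3 190. ] [312.6 189.2] L [300.2 174.8] [305.4 174.1] panel FR corner [310.7 203.8]
0.25 bar R end front/back [308. 188.] [313.3 187.5] L [300.9 172.8] [306.1 172.4] panel FR corner [311.3 201.9]
0.3 bar R end front/back [308.9 186.1] [314.2 185.8] L [301.7 170.9] [306.9 170.7] panel FR corner [312. 200.]
0.4 bar R end front/back [311.1 182.2] [316.2 182.3] L [303.8 167. ] [308.7 167.2] panel FR corner [313.9 196. ]
[307.63400912 189.80675361]
-----------...................
=----------=..................
=-----=.=---..................
.=-----=----=...=.............
.=-----------.....====.=.....=
..-----=-----...
[... 679 characters left out ...]
..................
------+####+..................
------+####-..................
-------+#+-...................
----------....................
----++----=...................
----------=...................
.----+-----...................
-----------=..................
-----------=...............===
------------=..........====--=
-------+----=.....====-----==-
-------+--=---====-=-==---=--+
-----------=--=--==--==-----+#
------------=---==-------=.=+#
-----------===---------++-.=+#
----------------------+##+++##
---------+----=-=---+##+######
--------------=----+##########
---------------==--+#########+
---------------==--+########+-
---------------==-++#########+
--------------===++-+######+++
```

The bar's end is at row ~194.5, so the guard is about 0.07 rad open and just before the catches. The finger is behind the bar, on the panel. I'll lift, step forward onto the bar and press there.

```bash
python3 -m inch '[[[0,0,0,-20,0,0,0],[0,0,0,-14,0,0,0],[0,11,0,0,0,0,0],[0,0,0,7,0,0,0],[0,0,0,4,0,0,0],[0,0,0,0,0,0,0]]]'; python3 -m inch '[[[0,0,0,3,0,0,0],[0,0,0,2,0,0,0],[0,0,0,0,0,0,0]]]'; python3 -m inch '[[[0,0,0,2,0,0,0],[0,0,0,2,0,0,0],[0,0,0,0,0,0,0]]]'
```

```text
time: 11.8
ee_pos: [0.5098, -0.0014, 0.1637]
tcp_rot: [-180.0, -0.1, 165.9]
wrist_force: [-0.5, 0.3, 0.0]
opening: 0.0001
grasp_force: 0.0
time: 12.18
ee_pos: [0.5102, -0.0014, 0.1595]
tcp_rot: [-180.0, -0.0, 165.9]
wrist_force: [0.7, -0.5, 0.3]
opening: -0.0002
grasp_force: 0.0
time: 12.55
ee_pos: [0.5101, -0.0014, 0.1555]
tcp_rot: [-180.0, -0.0, 165.9]
wrist_force: [-0.0, -1.5, 0.7]
opening: 0.0003
grasp_force: 0.0
```

```bash
python3 -m inch '[[[0,0,0,2,0,0,0],[0,0,0,2,0,0,0],[0,0,0,0,0,0,0]]]';python3 -m inch '[[[0,0,0,2,0,0,0],[0,0,0,2,0,0,0],[0,0,0,0,0,0,0]]]'
python3 - <<'E'
from h import *
s=cam('scene')
a=s['pixels'][170:208,290:325].mean(2)
print('\n'.join(''.join('#' if v<45 else '+' if v<90 else '-' if v<150 else '.' for v in r) for r in a))
E
```

```text
time: 12.92
ee_pos: [0.5101, -0.0014, 0.1515]
tcp_rot: [-180.0, -0.0, 165.9]
wrist_force: [0.4, 0.2, 0.3]
opening: -0.0
grasp_force: 0.0
time: 13.3
ee_pos: [0.5101, -0.0014, 0.1475]
tcp_rot: [-180.0, -0.0, 165.9]
wrist_force: [-0.2, 0.5, -0.5]
opening: -0.0
grasp_force: 0.0
-.......-+######+-+#-..............
-........+######++++-..............
+-.......+######++++...............
+-.......+######++++-..............
#+-..-...-######++++++.............
#+-..-...-+###+++++++#+............
++-----...+####+#++++##............
+#++--+-.-+######++++##............
+#+---+---+#######+++#-............
+#-----+--+++#####+++-.............
+#-----+--+-+####+-................
++--------+-+####+.................
-++-----+-+--####+.................
-++----------####+.................
-------------+###+.................
.------------+####-................
.----.-------+####+................
----.--------+#####-...............
--.----------+#####+...............
-.----.-------+#####-..............
.---...--------#####-..............
---.....-------+####+-.............
--......--------#####-.............
........--------+####+.............
........--------+####-.............
.........--------+#+...............
.........-----------...............
..........----------...............
..........-----+----...............
..........-----------..............
..........-----------..............
.........------------..............
........--------+-----.............
.......------------.--..........---
......--------------.---....-.--.--
.....---------------..------.....--
....-----------------.......-------
...------------------...---------++
```

The pictures and the guard angle suggest that the shut fingers' real tip is about 14 mm short of the reported TCP, which would explain the missing contact force. I'll go on down slowly and watch the force.

```bash
for i in 1 2 3; do python3 -m inch '[[[0,0,0,2,0,0,0],[0,0,0,1,0,0,0],[0,0,0,0,0,0,0]]]' | egrep "ee_pos|wrist"; done
```

```text
ee_pos: [0.5101, -0.0014, 0.1446]
wrist_force: [0.7, 0.5, 0.4]
ee_pos: [0.5101, -0.0014, 0.1416]
wrist_force: [-0.9, -0.0, -0.0]
ee_pos: [0.5102, -0.0014, 0.1386]
wrist_force: [0.4, -0.2, 0.1]
```

```bash
for i in 1 2; do python3 -m inch '[[[0,0,0,2,0,0,0],[0,0,0,1,0,0,0],[0,0,0,0,0,0,0]]]' | egrep "ee_pos|wrist"; done
python3 - <<'E'
from h import *
s=cam('scene')
a=s['pixels'][170:208,290:325].mean(2)
print('\n'.join(''.join('#' if v<45 else '+' if v<90 else '-' if v<150 else '.' for v in r) for r in a))
save(s,'p6.png',(280,140,340,215),8)
E
```

```text
ee_pos: [0.5101, -0.0013, 0.1366]
wrist_force: [-3.9, 0.1, 7.4]
ee_pos: [0.5096, -0.0012, 0.1332]
wrist_force: [-4.9, 0.7, 6.2]
-......+########+++#+..............
-......-#######+++##-..............
+-......+#######+++#-..............
+-......-#######+++#-..............
#+-.....-+######++++-..............
#+-......+######++++...............
++----...+######+++-...............
++++--...-######++++--.............
+#+--+-..-+###+++++++#+............
+#----+---+###++#++++##-...........
+#----+---+#######+-+##-...........
-#-----+--+#######+++++............
-++----+--+++#####+++--............
-++----+--+-+#####-................
------------+####+.................
.-------+---+####+.................
.----------+-####+.................
----.--------+###+.................
--.-------+--+####-................
-.----.------+####+-...............
.---...---+--+#####-...............
---.....------+####+...............
--......------+#####-..............
........---+---#####+..............
........-------+#####-.............
.........-------#####-.............
.........----+--+###+..............
..........---++--++-...............
..........---------................
..........----------...............
.........-----------...............
........-------+----...............
........--------+----..............
.......---------+----..............
......-----------+----............-
.....------------+--.-.......--....
....-------------++..--...-........
...--------------+--..--.......--++
```

View pics/p6.png

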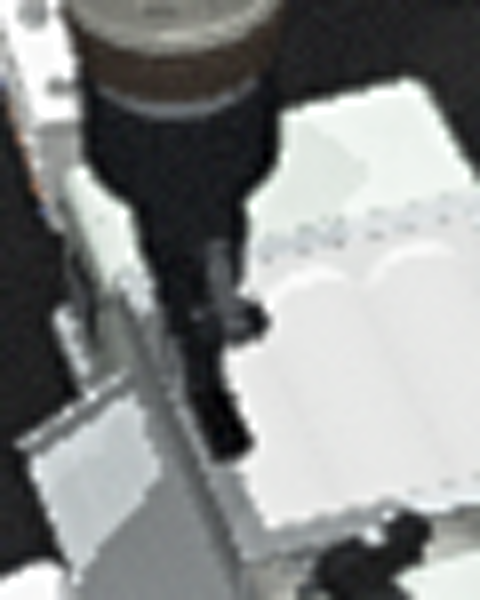

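The bar's near end is now at row ~197, the shut position, and the push peaked at about 7 N. I'll press a little more to confirm the stop.

```bash
for i in 1 2 3; do python3 -m inch '[[[0,0,0,1.5,0,0,0],[0,0,0,0,0,0,0]]]' | egrep "ee_pos|wrist"; done
```

```text
ee_pos: [0.5099, -0.0013, 0.1313]
wrist_force: [-3.7, 1.5, 3.5]
ee_pos: [0.5103, -0.0015, 0.1293]
wrist_force: [0.6, 0.0, -0.4]
ee_pos: [0.5102, -0.0014, 0.1279]
wrist_force: [0.0, -0.5, 0.1]
```

```bash
for i in 1 2 3; do python3 -m inch '[[[0,0,0,1.5,0,0,0],[0,0,0,0,0,0,0]]]' | egrep "ee_pos|wrist"; done;  python3 - <<'E'
from h import *
s=cam('scene')
a=s['pixels'][180:212,290:325].mean(2)
print('\n'.join(''.join('#' if v<45 else '+' if v<90 else '-' if v<150 else '.' for v in r) for r in a))
E
```

```text
ee_pos: [0.5102, -0.0014, 0.1265]
wrist_force: [0.3, -0.7, -0.3]
ee_pos: [0.5102, -0.0014, 0.1251]
wrist_force: [0.8, -0.2, -0.2]
ee_pos: [0.5103, -0.0014, 0.1242]
wrist_force: [-1.2, -0.1, 3.8]
+#---+-...-####++++++#+............
+#----+----###+++++++##-...........
-++---+---+#######+-++#-...........
-++----+--++######+++++-...........
-------+--+++#####+++--............
.------+--+++#####--...............
.-------+--+-+###+.................
----.---+--+-+###+.................
--.----------+###+.................
-.----.--+---+###+.................
.---...--++--+####-................
---.....-----+####+................
--......--+--+#####-...............
........------#####+...............
.........-----+#####-..............
.........---+--#####+..............
..........--+--+#####-.............
..........------#####-.............
..........---+--+###-..............
..........----+--++-...............
.........----------................
........------+-----...............
.......--------+----...............
......---------+----...............
.....-----------+----..............
.....-----------+-----.............
....------------++----.........-..-
...--------------+-..-...........-+
..---------------++..--..-.....-+##
.------------------....-..-..-+##+#
------------------+-.....----+#####
--------------------..-------+#####
```

```bash
for i in 1 2; do python3 -m inch '[[[0,0,0,2,0,0,0],[0,0,0,0,0,0,0]]]' | egrep "ee_pos|wrist"; done
```

```text
ee_pos: [0.5104, -0.0014, 0.1239]
wrist_force: [-7.4, -0.6, 16.7]
ee_pos: [0.5105, -0.0014, 0.1237]
wrist_force: [-11.2, 0.3, 30.4]
```

Firm stop: 30 N with no further travel. I'll lift away, open partly, move toward the front screw and look.

```bash
python3 -m inch '[[[0,0,0,-20,0,0,0],[0,0,0,-40,0,0,0],[0,0,0,-50,0,0,0],[0,0,0,0,0,0,0]]]'
python3 - <<'E'
from h import *
s=cam('scene')
for r in finder.mark_of('scene','guard_press')[:2]:print(r['position'],r['conf'])
g=s['pixels'].mean(2)
a=g[130:212,285:325]
print('\n'.join(''.join('#' if v<45 else '+' if v<90 else '-' if v<150 else '.' for v in r) for r in a))
o=bot.get_obs();print(o['ee_pos'],proj(s,o['ee_pos'])-[285,130])
E
```

```text
time: 17.82
ee_pos: [0.5115, -0.0014, 0.2334]
tcp_rot: [179.9, 0.3, 165.9]
wrist_force: [0.2, -0.3, -1.0]
opening: 0.0003
grasp_force: 0.0
[303.1, 192.2] 0.89
..-+####################################
..-+####################################
...+####################################
-..-####################################
-...+###################################
+...-###################################
.....-##################################
......-#################################
.......+################################
......--+###############################
.....--..+##############################
-......---##############################
-......--+##############################
.......-+###############################
........--##########+++#################
..........-########++++#################
..........-#########+++#################
..........-#########+--#################
..........-+########++++################
..........--########++++################
.---........-#######++++################
..--.........+######++-++############+--
.............+######++-+++#######++--..
[... 1784 characters left out ...]
-+#####-.............
...............------#####-.............
...............---+--+###-..............
................--++--++-...............
................---+----................
................---+-----...............
...............-----+----...............
-.............------+-----..............
+............--------+----..............
#-..........---------+----..............
#+.........----------++-.--.........-...
#+.........-----------+-.--......-...--+
##-.......------------++..--.-.-....-+##
+#+......---------------...-......-+##+#
..--....---------------+-..--.----+#####
...-...------------------..-------+#####
[ 0.51046178 -0.00140047  0.22950051] [18.34963031 41.99903374]
```

```bash
python3 -m inch '[[[60,-10,-40,0,0,0,0],[60,-10,-40,0,0,0,0],[60,-11,-39,0,0,0,0],[60,0,0,0,0,0,-6],[60,0,0,0,0,0,-5],[60,0,0,20,0,0,0],[60,0,0,0,0,0,0]]]' 40
python3 - <<'E'
from h import *
s,t=cam('scene'),cam('top')
o=bot.get_obs();print(o['ee_pos'],o['tcp_rot'],o['q'].round(0))
for z in(0,.027):
    for w in(-.028,.028): print(z,w,proj(s,o['ee_pos']+np.array([0,w,z]))-[300,165])
a=s['pixels'].mean(2)[165:225,300:370]
print('\n'.join(''.join('#' if v<45 else '+' if v<90 else '-' if v<150 else '.' for v in r) for r in a))
E
```

```text
time: 18.8
ee_pos: [0.5101, -0.1242, 0.207]
tcp_rot: [180.0, -0.3, 176.9]
wrist_force: [-0.1, -0.1, -0.6]
opening: 0.0513
grasp_force: 0.0
[ 0.51082908 -0.12423769  0.20910033] [ 1.79981044e+02 -8.64427815e-02  1.76871192e+02] [-14.   2.   7.  96.   0. -11.]
0 -0.028 [31.20010604 42.5191704 ]
0 0.028 [20.55479084 30.48824672]
0.027 -0.028 [31.31039408 36.64798878]
0.027 0.028 [20.47252387 24.55665004]
...........-###########################+....-###############++-.......
...........-###########################+....-+#############+-.........
............+##########################-.....-+############-..........
............+#########################+.......-###########+...........
............+#########################-.......-+##########-...........
............-########################+.......--+#########+............
............-########################-..........+#####+##+............
............-#######################-...........-########+-...........
............-+#####################+.............+########-...........
.............+######################-............-######
[... 2864 characters left out ...]
-----......-++#+++++++-------.........................----+++
.........-+--.......---+++++++------........................-------+++
.........---.......--+++++++++---.......................-----------+++
.......-----......-------++++++--....................--------------+++
......-----+-...--..-------------.................-----------------+++
....-------+---...-..------------...........-.-----------.....-----+++
...--------+---.......----------.........--------------...---------+++
.------+--------.......-------........----------------.-----------++++
---++--+--------.................--------------------.------------++++
--+#+-----------...............--------------.-----------+++------++++
```

Both fingertips show at (320,189.5) and (331,202). They match the prediction only with the tip 27 mm above the reported TCP, so I'll plan with that offset: a grasp at 171 mm means a reported z of about 125 mm.

```bash
python3 -m inch '[[[60,0,0,20,0,0,0],[60,0,0,20,0,0,0],[60,0,0,20,0,0,0],[60,0,0,10,0,0,0],[60,0,0,0,0,0,0]]]'; python3 -m inch '[[[60,0,0,10,0,0,0],[60,0,0,3,0,0,0],[60,0,0,0,0,0,0]]]'
python3 - <<'E'
from h import *
s=cam('scene')
o=bot.get_obs();print(o['ee_pos'],o['tcp_rot'])
for z in(0,.027):
    for w in(-.028,.028): print(z,w,proj(s,o['ee_pos']+np.array([0,w,z]))-[300,185])
a=s['pixels'].mean(2)[185:225,300:350]
print('\n'.join(''.join('#' if v<45 else '+' if v<90 else '-' if v<150 else '.' for v in r) for r in a))
E
```

```text
time: 19.52
ee_pos: [0.5111, -0.1243, 0.1396]
tcp_rot: [180.0, -0.0, 176.9]
wrist_force: [-0.4, 0.5, 0.2]
opening: 0.0512
grasp_force: 0.0
time: 19.9
ee_pos: [0.5112, -0.1244, 0.1266]
tcp_rot: [180.0, -0.0, 176.9]
wrist_force: [0.2, -0.1, 0.2]
opening: 0.051
grasp_force: 0.0
[ 0.51126305 -0.12436168  0.12682889] [1.79999751e+02 7.05599509e-03 1.76875468e+02]
0 -0.028 [31.02555436 39.13881236]
0 0.028 [20.92426783 27.31149323]
0.027 -0.028 [31.12698606 33.86607321]
0.027 0.028 [20.85248603 21.97001316]
-#####-.....-##########################-..........
-#####+......+#########################-..........
-+#####-.....+########################+...........
.-#####-.....+########################-...........
-.-####+.....-#######################+............
-.-#####-....-######################+-............
-.-+####+....-######################-.............
+-.-#####-....+####################+..............
--.-+####+....--+##################+..............
-+-.-#####-......+#################+..............
---.-#####+......+#################+..............
--+-.-#####-....-###############
[... 746 characters left out ...]
------+################++##-.......--
.......--+---------+########+#+###++####-.......--
........----------++########++######++++-.........
........-------..-+++#######-++##+##++-...........
.........-----......-+##++++--+####+-.............
.........-+--.....-----+++++--+###+-..............
.........---....-----+++++++--+###+----...........
.......-----------..-----+++--+#+++-----..........
......-----+---......---------++++------..........
....-------+---......----------+--------....-.----
...--------+---.......------------------..--------
.------+-------........---------------------------
---++--+--------............----------------------
--+#+-----------..............---------------.----
```

```bash
python3 -m inch '[[[30,0,0,0,0,0,0],[20,0,0,0,0,0,0],[0,0,0,0,0,0,0],[0,0,0,0,0,0,0],[0,0,0,0,0,0,0],[0,0,0,0,0,0,0]]]' 30;python3 -c "
from h import *
o=bot.get_obs();print(o['torque'],o['ee_pos'],o['tcp_rot'])"
```

```text
time: 20.7
ee_pos: [0.5113, -0.1245, 0.1269]
tcp_rot: [-180.0, 0.0, 176.9]
wrist_force: [-1.7, -1.8, 3.2]
opening: 0.0114
grasp_force: 33.2
[-0.31151286  0.19951148 -0.1125072 ] [ 0.51127656 -0.12449252  0.12690083] [-1.79985142e+02  1.57280044e-02  1.76869140e+02]
```

```bash
cat > q.py <<'E'
from h import *
o=bot.get_obs();print('yaw',o['tcp_rot'].round(2)[2],'T',o['torque'].round(2),'F',o['wrist_force'].round(1),'op',round(o['opening'],4),round(o['time'],2))
E
python3 -m inch '[[[0,0,0,0,0,0,6],[0,0,0,0,0,0,6],[0,0,0,0,0,0,6],[0,0,0,0,0,0,0]]]' >/dev/null; python3 q.py
python3 -m inch '[[[0,0,0,0,0,0,4],[0,0,0,0,0,0,4],[0,0,0,0,0,0,0]]]' >/dev/null; python3 q.py
```

```text
yaw 158.91 T [-0.18  0.28 -0.01] F [-1.6 -0.3  4.1] op 0.0117 21.2
yaw 151.02 T [-0.05  0.24 -0.05] F [-0.4  0.4  4.5] op 0.0118 21.57
```

```bash
for i in 1 2 3 4; do python3 -m inch '[[[0,0,0,0,0,0,2],[0,0,0,0,0,0,2],[0,0,0,0,0,0,0]]]' >/dev/null; python3 q.py; done
```

```text
yaw 146.89 T [-0.04  0.24 -0.08] F [-1.9 -0.2  4.6] op 0.0115 21.95
yaw 142.89 T [ 0.07  0.21 -0.09] F [-1.4  0.7  5.1] op 0.0116 22.32
yaw 138.89 T [ 0.08  0.21 -0.1 ] F [-0.4  1.2  4.7] op 0.0116 22.7
yaw 134.89 T [ 0.08  0.1  -0.03] F [-1.1  0.6  4.6] op 0.0114 23.07
```

```bash
for i in 1 2 3 4; do python3 -m inch '[[[0,0,0,0,0,0,2],[0,0,0,0,0,0,1],[0,0,0,0,0,0,0]]]' >/dev/null; python3 q.py; done
```

```text
yaw 131.91 T [ 0.14  0.15 -0.09] F [0.2 1.  5.4] op 0.0112 23.45
yaw 128.91 T [ 0.19  0.11 -0.03] F [-0.2  0.1  4.5] op 0.0115 23.82
yaw 125.91 T [ 0.16  0.15 -0.04] F [-0.4  0.6  5. ] op 0.0116 24.2
yaw 122.9 T [ 0.19  0.09 -0.05] F [-0.2  0.6  4.8] op 0.0114 24.57
```

```bash
for i in 1 2 3 4; do python3 -m inch '[[[0,0,0,0,0,0,2],[0,0,0,0,0,0,1],[0,0,0,0,0,0,0]]]' >/dev/null; python3 q.py; done
python3 - <<'E'
from h import *
s=cam('scene'); a=s['pixels'].mean(2)[190:225,300:350]
print('\n'.join(''.join('#' if v<45 else '+' if v<90 else '-' if v<150 else '.' for v in r) for r in a))
E
```

```text
yaw 119.93 T [0.15 0.04 0.56] F [-0.9 -0.1  4.9] op 0.0118 24.95
yaw 117.02 T [-0.01  0.11  1.56] F [-0.2 -0.5  5.2] op 0.0116 25.32
yaw 114.1 T [-0.15  0.19  2.57] F [-0.7 -0.6  6. ] op 0.0115 25.7
yaw 111.2 T [-0.31  0.28  3.65] F [-2.1 -0.9  7. ] op 0.0113 26.07
-.-#####-.......+#####################+...........
+.-+####+.......-#####################-...........
+-.-#####-.......+###################+............
--.-+####+......-####################+............
-+-.-#####-.....-####################-............
-+-.-+####+.....-###################+.............
--+-.-#####-....+#++################-.............
--+-.-#####-....++++################-.............
.--+--+###-.....-+++##############+-..............
.--+-.----......-+++#############-...............-
..---...........-+++#############-..............-+
..--+-..........++++############+..............-##
..----........-+++++############+...........----+#
...--+-....-+++++++#############-.......------..++
...--+-....+##++++++##########++..----------....-+
....--+-..-##++++++++#########++.-----------....-+
.....-+-...+++++##
[... 250 characters left out ...]
-------+#####--+#####-.............--
.......--+-----------+####--+####+-.............--
........-----------++#####--+###+-................
........-------..----+####--+###+-................
.........-----....----+##+--++++--................
.........-+--..--------+++-++++--.................
.........---.--------+++++++++---.................
.......----------------+-+++-++--.................
......-----+-----------+---------.--..............
....-------+---------------------...........-.----
...--------+-------------------..........---------
.------+-------..--....-------........------------
---++--+--------..................----------------
--+#+-----------...............--------------.----
```

The torque rises linearly from about yaw 121.6 deg, so the screw is seated there. I'll unwind slowly to see whether the pads slipped.

```bash
for i in 1 2 3 4 5; do python3 -m inch '[[[0,0,0,0,0,0,-1],[0,0,0,0,0,0,-1],[0,0,0,0,0,0,0]]]' >/dev/null; python3 q.py; done
```

```text
yaw 113.16 T [-0.17  0.21  2.97] F [-0.6 -1.2  6.2] op 0.0119 26.5
yaw 115.11 T [-0.11  0.15  2.28] F [-0.9 -0.5  6.6] op 0.0112 26.88
yaw 117.05 T [-0.01  0.07  1.51] F [-0.6 -0.6  6.3] op 0.0114 27.25
yaw 118.99 T [0.16 0.12 0.88] F [-0.9  0.3  4.2] op 0.0115 27.62
yaw 120.91 T [0.2  0.11 0.09] F [-0.3  0.9  5.1] op 0.0116 28.0
```

```bash
python3 -m inch '[[[0,0,0,0,0,0,-7],[0,0,0,0,0,0,-7],[0,0,0,0,0,0,-7],[0,0,0,0,0,0,-7],[0,0,0,0,0,0,-7],[0,0,0,0,0,0,-7],[0,0,0,0,0,0,-3],[0,0,0,0,0,0,0]]]' >/dev/null; python3 q.py; python3 -m inch '[[[0,0,0,0,0,0,-7],[0,0,0,0,0,0,-7],[0,0,0,0,0,0,-7],[0,0,0,0,0,0,-7],[0,0,0,0,0,0,-7],[0,0,0,0,0,0,-5],[0,0,0,0,0,0,-3],[0,0,0,0,0,0,0]]]' >/dev/null; python3 q.py
```

```text
yaw 165.93 T [-0.15  0.26  0.08] F [-0.8 -0.9  5.3] op 0.0115 29.0
yaw -151.08 T [-0.48  0.25  0.04] F [-0.9 -1.9  5. ] op 0.0113 30.0
```

```bash
python3 -m inch '[[[0,0,0,0,0,0,-1.5],[0,0,0,0,0,0,-1.2],[0,0,0,0,0,0,0],[0,0,0,0,0,0,0]]]' >/dev/null; python3 q.py
python3 - <<'E'
from h import *
s=cam('scene')
for k in('guard_press','rear_screw_end'):
    for r in finder.mark_of('scene',k)[:1]:print(k,r['position'],r['conf'])
for k in('vial_0','salve_jar','weigh_boat'):
    for r in finder.outline_of('scene',k)[:1]:print(k,r['extent'],r['conf'])
a=s['pixels'].mean(2)[180:228,295:370]
print('\n'.join(''.join('#' if v<45 else '+' if v<90 else '-' if v<150 else '.' for v in r) for r in a))
E
```

```text
yaw -148.42 T [-0.47  0.23  0.02] F [-1.6 -2.5  4.6] op 0.0118 30.5
guard_press [361.6, 196.3] 0.6
rear_screw_end [363.8, 197.3] 0.45
salve_jar [337.9, 258.2, 14.6, 17.6] 0.88
weigh_boat [280.2, 218.7, 15.4, 25.8] 0.73
+-................-####+++-++++++++++--+####+.............+##+#############
--................-######++---------++######+.............-###++#++###+++++
-+-.....--........-#########+++++++#########+..............+#######++++++++
-+-..-+##+-.......-#########################+...............+####+#+#++++++
---..-####+...++-.-#########################-...............+##++++++++++++
--+-.-#####-.-+++-+#########################-................+##+++++++++++
----.-#####+----++##########################-................-##+++++++++++
---+--+#####--+++###########################-.................+#+++++++++++
-----.-#####+++++###########################-.................-++++++++++++
-.--+-.+#####+#+++##########################-..................++++++++++++
..--+-.-########++##########################+..................-+++++++++++
...---.-+#######+++##########################
[... 2066 characters left out ...]
-------------+#+
...........-----+---......------------..-..............-----------------+++
.........-------+--.......-----------.---........-.-----------.....-----+++
........--------+---.......----------.........--------------...---------+++
......------+-------........-------.......-----------------.-----------+++#
.....---++--+--------..................-------------------.------------+#++
...----+#+--+---------..............--------------.-----------+++------++++
..---+####+-----------..........---------------.-------------+++-------++++
----+#####+-----------.......---------------------------------+--------+#+#
.-+########-----------....---------------------------------------------+##+
```

The guard's bar end is still at row ~198, so it is shut. The rear screw is unchanged, and the grip holds at 90.2 deg of tool turn from the seat. Handing in.

```bash
python3 -c "
from h import *
print(bot.job_done())"
```

```text
the job is handed in; nothing more can be done
None
```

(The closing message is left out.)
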